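Latch the tube rack at the reading position and start the reader

ROBOT

A 6-joint arm with a two-finger parallel gripper is mounted at the origin on the work surface. World frame = base frame: x ahead of the robot, y to its left, z up, the work surface at z = 0. Lengths are in m, angles in rad, forces in N, time in s.
With the tool pointing down it reaches from about 0.25 to 0.725 m from the base axis. Payload 4 kg.
Tool frame: the origin (TCP) lies on the centre line of the jaws, within the pads' length; the fingertips stand 17 mm ahead of it and the grasp point (between the pads) lies 2 mm behind it; z points along the fingers, x is the direction in which the jaws open and shut, and the axes are right-handed (so a half turn about z gives the same grasp; the last joint's range is limited). The gripper opens to 85 mm and grips with 20 to 120 N. Pads are 22 mm wide; open, the fingers measure 114 mm over their backs; the gripper's body (76 mm by 85 mm) begins 54 mm behind the grasp point. The pads swing forward as they close: fully open they stand 13 mm farther back than shut.
Start: joints at [-1.13, 0.241, 0.005, 1.335, 0, 1.571], TCP at [0.213, -0.452, 0.248] pointing down, gripper open.
Joint ranges: [-2.72, 2.72], [-1.05, 1.87], [-1.09, 1.28], [-1.99, 2.15], [-1.42, 1.44], [-3.14, 3.14]. Speed limits (rad/s): [2.79, 2.79, 3.14, 3.14, 3.14, 3.14].

INTERFACE

Orientations are given as a unit quaternion [x, y, z, w].
In Python, from workcell import bot gives the robot as it stands.
- The arm moves only by the tool jog_arm, never from a script. Its arguments are lists of equal length, an entry for each row: "jaw": the closure, from 0 (fully open) to 1 (shut); "linear": the shift along the tool's x, y, z in m, a list of three; "delta_rot": the turn, a rotation vector about the tool's x, y, z in degrees, a list of three. A call has exactly 8 rows; each row is the pose to reach, as a shift and turn from the pose commanded when the call began, along the tool's axes at that moment; what a row does not reach only later rows make up. A row lasts 1/12 s, in which the tool goes at most 41.7 mm and 7.16 degrees, less where a joint would pass 70% of its speed; a pose out of reach is approached as far as the arm can. A call with a gripper value outside its range is refused whole. The fingers move at their own pace and stop on an object; the grip force is fixed at half the most. Time passes only in rows, so rows that repeat a pose let the fingers close, or fill a call up. It gives the time, the measured TCP pose, the force and the opening at its end, in the units of the state.
- bot.get_obs(): the state, without advancing time (a new reading comes with each control period).
- bot.camera(name): name is "side" or "top" or "wrist"; returns (picture, depth): 420x560x3 uint8, red, green, blue; 420x560 float32, m along the optical axis (not along the pixel's ray), 0 where there is no reading.
- bot.calibration(name): a dict with "fovy" (degrees; the focal length in pixels is half the picture's height over the tangent of half this angle, whatever the lens; pixels are square), "cx", "cy" (the principal point, pixels), "k1" (the pictures are not rectified: a ray, as slopes to the right and down, at radius r is drawn at 1 + k1 r^2 times it, then the intrinsics apply), "origin" and "orientation" of the camera in the world. Camera axes: x right, y down, z forward; pixel columns grow to the right and rows downward; lengths in m; the calibration is good to about 2 mm. A picture is of the moment at which its call begins: read the wrist's pose just before it. calibration takes no time and is no camera call; for the wrist camera it gives the pose at the moment of the call.
- bot.job_done(): hands the job in, once; it reports no verdict.
The state is a dict: "clock": time; "joint_pos": joint angles; "joint_vel": joint speeds; "tau": joint torques, N m; "eef_pos": TCP position; "tool_rot": TCP orientation; "ft_force": force on the tool from outside, world axes, zero at the start; "ft_torque": the same for the moment, N m; "grip_width": finger opening in m.
Only numpy, scipy, OpenCV 4.12 (cv2) and the standard library are available. Lean on these libraries where they do the work, as an engineer would, in place of code of your own. Each camera call takes 0.05 s, during which the arm holds its last target.

TASK

Bring the tube rack into the reading position: with the fingertips push its sprung slide by its blue front plate, all the way in against the rubber end stops, then let it go so that it springs back and catches on the stop pin at mid position. Then press the green start key fully down and let it up again. Pick up and carry nothing, do not touch the tubes in the rack or the pin's red knob, and leave the other things standing where they are.

Things in the scene. Friction and masses are not known exactly. Their poses are not given: they have to be found in the camera images.
- station: Rack reader, fixed to the bench. Grey base plate 12 mm thick; origin on the bench, x = push-in direction, y to its left. Plate: x -100 to 130, y -100 to 100 mm. Rails at y = +-66 mm, 22 mm tall. On it a slide with the orange tube rack. Rubber end stops at x = 55 mm, reader head 85 mm tall from x = 80 mm, pin bracket 56 mm tall at x = -5, y = 76 to 92 mm.
- push_pad (a point): Centre of the flat upright blue front plate (110 mm wide, 14 to 56 mm above the bench) of the slide, a solid block 105 mm long; 37 mm above the bench, at station x = -115 mm at the start; moves with the slide. Nothing stands in front of it; behind it, between the rails, fingertips following it in have only the 12 mm base plate below.
- slide (a joint): Travel of the slide in m: 0 = out at the front (start), 0.040 = latched on the stop pin, 0.065 = fully in against the end stops. A spring pushes it back out (2.4 N at 0, 6.3 N fully in); riding over the pin adds about 2 N between 0.011 and 0.040, so under 10 N moves it slowly all the way; the end stops are firm. Damped (30 N s per m): it springs back to the pin in about 0.2 s.
- stop_pin (a joint): How far the stop pin is drawn back sideways (station +y) in m: 0 = out, where it blocks the slide's tooth (start, and when latched); the slide's ramp pushes it back about 0.008 in passing, and its own spring returns it once the slide is beyond 0.040. It works by itself.
- pin_knob: Red knob, 20 mm diameter and 16 mm long, on the outer end of the stop pin, 45 mm above the bench at station x = -5, y = 106 to 122 mm; its origin is the station's origin while the pin is out. Would free the slide: not to be touched.
- tubes: Eight small tubes with coloured caps standing fixed in the rack on the slide, tops 66 mm above the bench, the nearest about 40 mm behind the push face. Origin is the station's origin shifted by the slide's travel. Not to be touched.
- start_box: Grey control box, 120 x 85 x 36 mm, fixed to the bench, to the left or the right of the reader; origin at the centre of its underside. The green key sits on its top at box x = -30 mm, y = 0.
- start_key (a joint): Travel of the green start key in m: 0 = up, 0.006 = fully down; it is sprung (about 1.5 N to start, 5 N fully down) and comes up by itself.
- start_key_top (a point): Centre of the top of the round green key (28 mm diameter) when not pressed, 58 mm above the bench; it stands in a black collar 44 mm across, 48 mm high above the bench, and is pressed straight down.
- tip_box: Loose grey box with yellow pipette tips, 85 x 120 mm, 72 mm tall; origin at the centre of its underside. To be left alone.
- reagent: Loose amber bottle with a blue cap, 60 mm diameter, 120 mm tall; origin at the centre of its underside. To be left alone.
- spare_rack: Loose orange tube rack, 70 x 120 x 30 mm with caps up to 41 mm; origin at the centre of its underside. To be left alone.

How it is judged:
On the way, in this order (a step that is already met when the one before it is completed fails the run):
1. the slide is pushed in to the rubber end stops (value of joint slide above 0.058 m), for 0.02 s.
2. the slide is let go, springs back and rests latched on the stop pin, untouched (value of joint slide between 0.036 and 0.044 m and value of joint stop_pin below 0.003 m and velocity of joint slide between -0.01 and 0.01 m/s and contact force between each of the fingers, the arm and station below 0.2 N), for 0.2 s.
3. the start key is pressed down while the slide is latched (value of joint slide between 0.036 and 0.044 m and value of joint stop_pin below 0.003 m and value of joint start_key above 0.0045 m), for 0.04 s.
At the end, for the whole second after the job is handed in: The slide rests latched on the stop pin (travel 36 to 44 mm, pin out to within 3 mm), the start key has been pressed (4.5 mm or more) after latching and is up again (within 1.5 mm), and the tip box, bottle and spare rack stand upright at rest within 15 mm of where they were (value of joint slide between 0.036 and 0.044 m and value of joint stop_pin below 0.003 m and velocity of joint slide between -0.01 and 0.01 m/s and value of joint start_key below 0.0015 m and distance of each of tip_box, reagent, spare_rack from where it was at the start of the episode below 0.015 m and angle between each of tip_box, reagent, spare_rack's own z axis and vertical below 0.1 rad and linear speed of each of tip_box, reagent, spare_rack below 0.02 m/s); the robot touches nothing.
It fails at once if the start key is pressed before the slide has left its start (value of joint start_key above 0.003 m and value of joint slide below 0.03 m).
It fails at once if the tubes in the rack are touched (contact force between any of the fingers, the arm and tubes above 1 N).
It fails at once if the red knob of the pin is touched (contact force between any of the fingers, the arm and pin_knob above 1 N).
It fails at once if a bystander is moved, tipped or lifted (distance of any of tip_box, reagent, spare_rack from where it was at the start of the episode above 0.02 m or angle between any of tip_box, reagent, spare_rack's own z axis and vertical above 0.2 rad).
It also fails if it takes over 43 s, if anything falls off the work surface, if the arm or the gripper's body presses on something with over 40 N, if the wrist force passes 120 N, or if a joint passes its speed limit or range.

## Working session

There is one attempt and no reset: what is moved stays moved. The work goes in short steps, Python scripts to look and compute and a tool call to move; the robot and the scene stay as the last step left them, time stands still between calls to the robot, and variables do not carry over. Pictures are saved under pics/ and viewed, and the job is handed in when it is done.

Besides the shell and the picture viewer there is one more tool, called by a JSON object that holds its "api" and its "payload", one argument or row to a line. jog_arm: Moves the arm, as the interface text tells. Its arguments: {"type":"object","properties":{"jaw":{"type":"array","items":{"type":"number"}},"linear":{"type":"array","items":{"type":"array","items":{"type":"number"}}},"delta_rot":{"type":"array","items":{"type":"array","items":{"type":"number"}}}},"required":["jaw","linear","delta_rot"]}

```bash
mkdir -p pics; python3 - <<'E'
from workcell import bot
import cv2,pickle,numpy as np
for n in ("top","side"):
    c=bot.calibration(n); p,d=bot.camera(n)
    pickle.dump((p,d,c),open(n+".pkl","wb"))
    cv2.imwrite(f"pics/{n}0.png",p[:,:,::-1]); print(n,c)
print(bot.get_obs())
E
```

```text
top {'fovy': 53.77642789280098, 'cx': 279.44743817758774, 'cy': 207.60640838753622, 'k1': -0.0832425449677038, 'origin': array([ 0.43286513, -0.01330015,  1.16509355]), 'orientation': array([-0.69567355,  0.71576594, -0.03831373,  0.04742876])}
side {'fovy': 49.01950811306402, 'cx': 284.6590732354797, 'cy': 207.61820557442485, 'k1': -0.14080607784019653, 'origin': array([0.44008284, 1.0818587 , 0.78624217]), 'orientation': array([-0.04660706,  0.88321825, -0.46588786,  0.02649171])}
{'clock': 0.1, 'joint_pos': array([-1.12998224e+00,  2.41361663e-01,  3.84289822e-03,  1.33522336e+00,
       -5.55739817e-06,  1.57080219e+00]), 'joint_vel': array([-0.00111691, -0.0017575 ,  0.00375237,  0.00081523, -0.00138594,
       -0.0010253 ]), 'tau': array([-9.34191485e-04, -3.73138046e+01,  2.53009915e+01,  1.08195099e-02,
       -1.25458209e-04,  2.85338132e-06]), 'eef_pos': array([ 0.21310173, -0.45170536,  0.24748384]), 'tool_rot': array([ 8.44591386e-01, -5.35410538e-01, -8.23191252e-04, -5.18547638e-04]), 'ft_force': array([-0.08929044, -0.5380957 , -0.04513078]), 'ft_torque': array([-0.01278293, -0.03018279, -0.01084591]), 'grip_width': 0.08502840374346085}
```

View pics/top0.png

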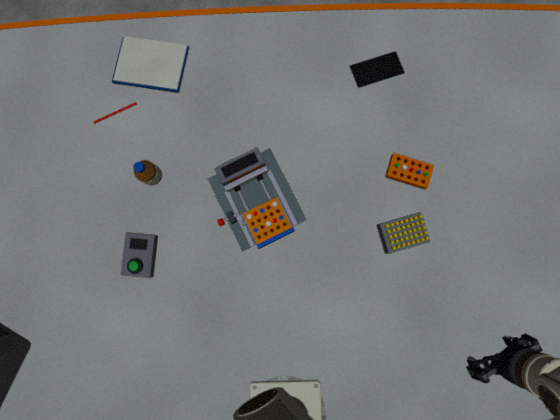

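View pics/side0.png

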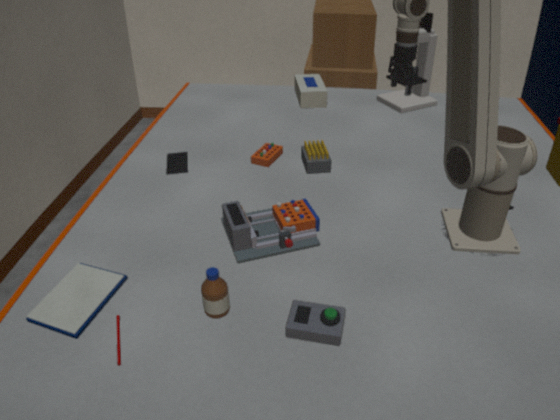

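The top view shows the station around pixel (257,200), the blue plate at about (268,240), the knob at (221,222) and the green key at (134,266). I'll enlarge these areas.

```bash
python3 - <<'E'
import cv2,pickle
p,d,c=pickle.load(open("top.pkl","rb"))
im=p[140:260,200:320,::-1]; cv2.imwrite("pics/c1.png",cv2.resize(im,(600,600),interpolation=cv2.INTER_CUBIC))
im=p[225:285,110:170,::-1]; cv2.imwrite("pics/c2.png",cv2.resize(im,(480,480),interpolation=cv2.INTER_CUBIC))
E
```

```text
(no output)
```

View pics/c1.png

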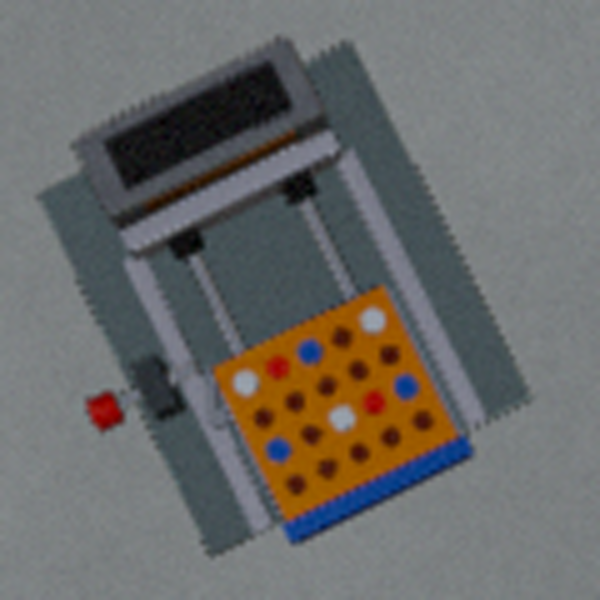

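View pics/c2.png

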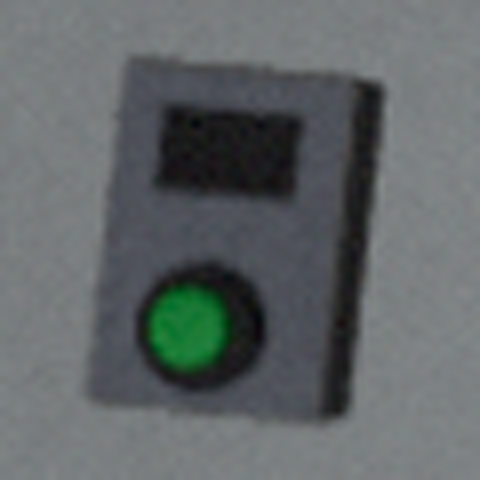

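```bash
cat >h.py <<'E'
import numpy as np,cv2
from scipy.spatial.transform import Rotation as R
def K(c):
    f=210/np.tan(np.radians(c["fovy"])/2); return np.array([[f,0,c["cx"]],[0,f,c["cy"]],[0,0,1]])
def ray(c,uv):
    s=cv2.undistortPoints(np.array([[uv]],float),K(c),np.array([c["k1"],0,0,0.]))[0,0]
    return R.from_quat(c["orientation"]).apply([s[0],s[1],1])
def atz(c,uv,z):
    r=ray(c,uv); o=np.array(c["origin"]); return o+r*(z-o[2])/r[2]
def proj(c,P):
    q=R.from_quat(c["orientation"]).inv().apply(np.atleast_2d(P)-c["origin"])
    return cv2.projectPoints(q,np.zeros(3),np.zeros(3),K(c),np.array([c["k1"],0,0,0.]))[0][:,0]
E
python3 - <<'E'
from h import *; import pickle
from scipy.optimize import least_squares
p,d,c=pickle.load(open("top.pkl","rb"))
cr=lambda u,v:(200+(u+.5)/5-.5,140+(v+.5)/5-.5)
pts=[((528,402),(-.1,-.1,.012)),((208,555),(-.1,.1,.012)),((40,195),(.13,.1,.012)),((350,42),(.13,-.1,.012)),((105,411),(-.005,.114,.05))]
W=np.array([atz(c,cr(*a),b[2])[:2] for a,b in pts]); S=np.array([b[:2] for a,b in pts])
def f(x):
    C,s=np.cos(x[2]),np.sin(x[2]); return (x[:2]+S@np.array([[C,s],[-s,C]])-W).ravel()
r=least_squares(f,[.45,0,.4]); print(r.x,np.degrees(r.x[2]),np.round(r.fun*1000,1))
x,y,t=r.x; u=np.array([np.cos(t),np.sin(t)]);n=np.array([-u[1],u[0]])
st=lambda w:((np.array(w[:2])-r.x[:2])@u,(np.array(w[:2])-r.x[:2])@n)
for q in((288,522),(295,543),(465,437),(472,457)): print(q,[np.round(st(atz(c,cr(*q),z))*np.array(1000) if 0 else np.array(st(atz(c,cr(*q),z)))*1000,1) for z in(.056,.014)])
print("pad",r.x[:2]-.115*u, 'u',u)
k=atz(c,(110+187.5/8-.5,225+325.5/8-.5),.058); print("key",k)
# depth-based
for uv in((133,265),(268,235)):
    print(d[uv[1],uv[0]])
# side view key
p,d,cs=pickle.load(open("side.pkl","rb"))
print(proj(cs,[k, [*(r.x[:2]-.115*u),.056],[*(r.x[:2]-.005*u+.114*n),.045]]))
im=p[185:350,215:355,::-1]; cv2.imwrite("pics/s1.png",cv2.resize(im,None,fx=4.0,fy=3.6363,interpolation=cv2.INTER_CUBIC)[:600])
cv2.imwrite("pics/s1.png",cv2.resize(p[290:350,280:360,::-1],None,fx=8,fy=8,interpolation=cv2.INTER_CUBIC))
E
```

```text
[0.58683223 0.05918601 0.42568664] 24.390048095326957 [ 0.4 -1.9 -2.  -0.2  1.2  2.3  0.3 -1.3  0.2  1.1]
(288, 522) [array([-103.7,   49.3]), array([-101.1,   51.3])]
(295, 543) [array([-115.4,   50.8]), array([-113.3,   52.8])]
(465, 437) [array([-104.3,  -55.8]), array([-101.8,  -57.8])]
(472, 457) [array([-115.6,  -54.4]), array([-113.5,  -56.4])]
pad [0.48209536 0.01169719] u [0.9107554  0.41294624]
key [0.42338642 0.39813522 0.058     ]
1.1054543
1.1111506
[[328.05654464 310.26601856]
 [311.41565401 207.40140389]
 [287.17819011 242.33939841]]
```

View pics/s1.png

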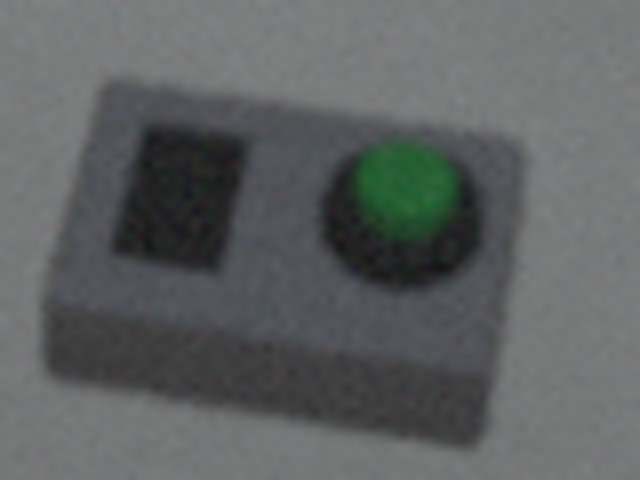

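{"api": "jog_arm", "payload": {
  "jaw": [1, 1, 1, 1, 1, 1, 1, 1],
  "linear": [
    [-0.015, -0.019, 0],
    [-0.038, -0.049, 0],
    [-0.061, -0.078, 0],
    [-0.084, -0.107, 0],
    [-0.107, -0.136, 0],
    [-0.13, -0.166, 0],
    [-0.153, -0.195, 0],
    [-0.168, -0.215, 0]
  ],
  "delta_rot": [
    [0, 0, 0.1],
    [0, 0, 0.2],
    [0, 0, 0.3],
    [0, 0, 0.4],
    [0, 0, 0.5],
    [0, 0, 0.6],
    [0, 0, 0.7],
    [0, 0, 0.87]
  ]
}}

```text
clock: 0.77
eef_pos: [0.3364, -0.2058, 0.248]
tool_rot: [0.841, -0.541, -0.0, -0.0]
ft_force: [-0.1, -0.7, 0.2]
grip_width: -0.0001
```

{"api": "jog_arm", "payload": {
  "jaw": [1, 1, 1, 1, 1, 1, 1, 1],
  "linear": [
    [-0.019, -0.024, 0],
    [-0.042, -0.053, 0],
    [-0.065, -0.082, 0],
    [-0.088, -0.111, 0],
    [-0.111, -0.14, 0],
    [-0.13, -0.163, 0],
    [-0.138, -0.172, 0],
    [-0.138, -0.172, 0]
  ],
  "delta_rot": [
    [0, 0, 0],
    [0, 0, 0],
    [0, 0, 0],
    [0, 0, 0],
    [0, 0, 0],
    [0, 0, 0],
    [0, 0, 0],
    [0, 0, 0]
  ]
}}

```text
clock: 1.43
eef_pos: [0.4365, -0.0094, 0.2478]
tool_rot: [0.842, -0.54, -0.0, -0.0]
ft_force: [0.1, -0.3, -0.8]
grip_width: -0.0
```

```bash
python3 - <<'E'
from workcell import bot
from h import *
import pickle
o=bot.get_obs();print(o['eef_pos'],o['tool_rot'],o['joint_pos'])
c=bot.calibration("wrist");p,d=bot.camera("wrist");pickle.dump((p,d,c),open("wrist.pkl","wb"))
cv2.imwrite("pics/w0.png",p[:,:,::-1]);print(c)
E
```

```text
[ 0.43653337 -0.00937083  0.24777523] [ 8.41759402e-01 -5.39852683e-01 -4.18396493e-04 -1.22532817e-04] [-2.18866355e-02  1.15978424e-01 -1.49601825e-01  1.30580242e+00
  6.45353799e-04  2.68943380e+00]
{'fovy': 70.54989938843555, 'cx': 279.8213977562818, 'cy': 214.62292301062857, 'k1': -0.04624949746445463, 'origin': array([0.49981742, 0.01850246, 0.3736653 ]), 'orientation': array([ 0.83386183, -0.53468971, -0.07420772,  0.11521535])}
```

View pics/w0.png

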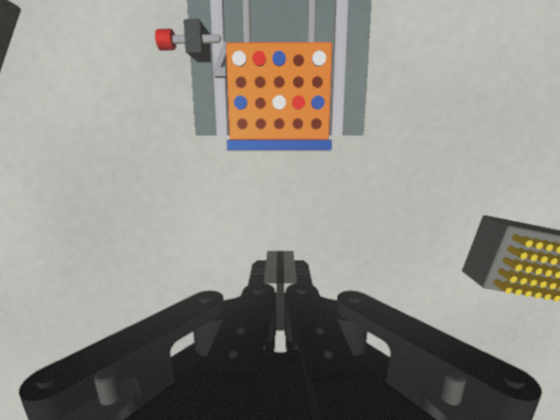

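```bash
python3 - <<'E'
from h import *; import pickle
p,d,c=pickle.load(open("wrist.pkl","rb"))
for q in((227,149.5),(331.5,149.5),(279,149.5),(279,140)):
  print(q,atz(c,q,.056),atz(c,q,.014))
cv2.imwrite("pics/w1.png",cv2.resize(p[120:160,215:345,::-1],None,fx=6,fy=6,interpolation=cv2.INTER_CUBIC))
E
```

```text
(227, 149.5) [0.45975683 0.06137804 0.056     ] [0.45446024 0.06704682 0.014     ]
(331.5, 149.5) [ 0.50556275 -0.03840578  0.056     ] [ 0.50632237 -0.04592988  0.014     ]
(279, 149.5) [0.48246516 0.01167696 0.056     ] [0.48017094 0.01077453 0.014     ]
(279, 140) [0.49130411 0.01572717 0.056     ] [0.49017852 0.01536024 0.014     ]
```

View pics/w1.png

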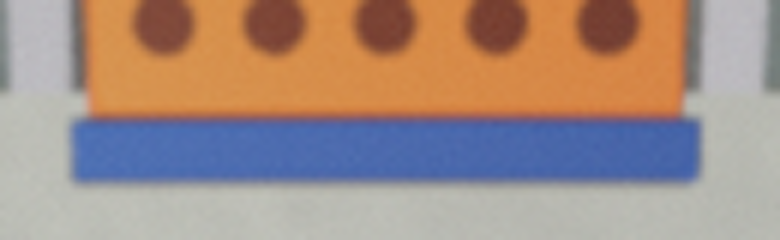

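Both cameras put the pad at about (0.482, 0.012). The tool is lined up, so I'll descend in front of the plate.

{"api": "jog_arm", "payload": {
  "jaw": [1, 1, 1, 1, 1, 1, 1, 1],
  "linear": [
    [0, 0, 0.02],
    [0, 0, 0.055],
    [0, 0, 0.09],
    [0, 0, 0.125],
    [0, 0, 0.16],
    [0, 0, 0.185],
    [0, 0, 0.2],
    [0, 0, 0.2]
  ],
  "delta_rot": [
    [0, 0, 0.2],
    [0, 0, 0.2],
    [0, 0, 0.2],
    [0, 0, 0.2],
    [0, 0, 0.2],
    [0, 0, 0.2],
    [0, 0, 0.2],
    [0, 0, 0.2]
  ]
}}

```text
clock: 2.15
eef_pos: [0.4319, -0.0129, 0.0451]
tool_rot: [0.839, -0.544, -0.003, 0.002]
ft_force: [0.1, 0.0, 0.2]
grip_width: -0.0
```

```bash
python3 - <<'E'
from workcell import bot
from h import *
o=bot.get_obs();print(o['eef_pos'],o['ft_force'])
for n in("wrist","side"):
  p,d=bot.camera(n)
  if n=="side": p=cv2.resize(p[170:260,220:340],None,fx=6,fy=6,interpolation=cv2.INTER_CUBIC)
  cv2.imwrite(f"pics/d_{n}.png",p[:,:,::-1])
E
```

```text
[ 0.43187758 -0.01290522  0.0450732 ] [0.06382746 0.03750504 0.15161483]
```

View pics/d_wrist.png

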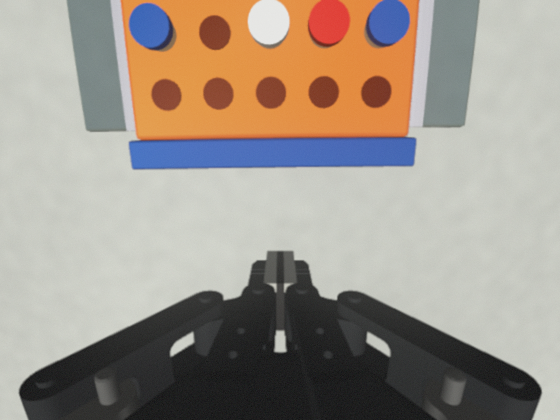

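View pics/d_side.png

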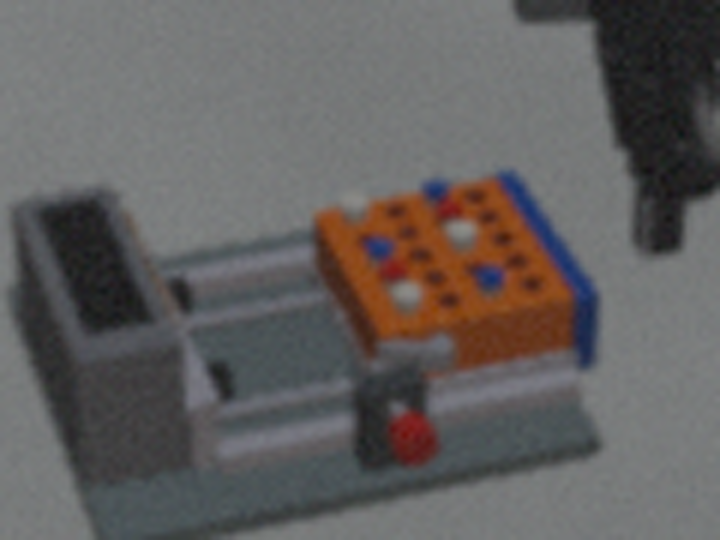

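{"api": "jog_arm", "payload": {
  "jaw": [1, 1, 1, 1, 1, 1, 1, 1],
  "linear": [
    [0, -0.015, 0],
    [0, -0.03, 0],
    [0, -0.038, 0],
    [0, -0.044, 0],
    [0, -0.05, 0],
    [0, -0.056, 0],
    [0, -0.062, 0],
    [0, -0.068, 0]
  ],
  "delta_rot": [
    [0, 0, 0],
    [0, 0, 0],
    [0, 0, 0],
    [0, 0, 0],
    [0, 0, 0],
    [0, 0, 0],
    [0, 0, 0],
    [0, 0, 0]
  ]
}}

```text
clock: 2.92
eef_pos: [0.4937, 0.0143, 0.0484]
tool_rot: [0.839, -0.544, -0.002, 0.004]
ft_force: [-11.0, -5.8, 9.3]
grip_width: -0.0001
```

```bash
python3 - <<'E'
from workcell import bot
from h import *
o=bot.get_obs();print(o['eef_pos'],o['ft_force'])
w=o['eef_pos'][:2]-[.58683,.05919];print(w@[.91076,.41295],w@[-.41295,.91076])
p,d=bot.camera("wrist")
cv2.imwrite(f"pics/e.png",p[:,:,::-1])
E
```

```text
[0.4937289  0.01425571 0.04835181] [-10.96813332  -5.8125379    9.33642179]
-0.10334837305335441 -0.0024782552405011437
```

View pics/e.png

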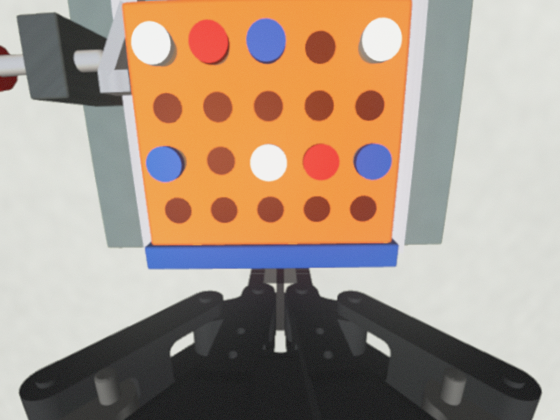

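{"api": "jog_arm", "payload": {
  "jaw": [1, 1, 1, 1, 1, 1, 1, 1],
  "linear": [
    [0, -0.005, 0],
    [0, -0.01, 0],
    [0, -0.015, 0],
    [0, -0.02, 0],
    [0, -0.025, 0],
    [0, -0.03, 0],
    [0, -0.034, 0],
    [0, -0.036, 0]
  ],
  "delta_rot": [
    [0, 0, 0],
    [0, 0, 0],
    [0, 0, 0],
    [0, 0, 0],
    [0, 0, 0],
    [0, 0, 0],
    [0, 0, 0],
    [0, 0, 0]
  ]
}}

```text
clock: 3.63
eef_pos: [0.528, 0.0302, 0.048]
tool_rot: [0.839, -0.543, -0.002, 0.002]
ft_force: [-6.5, -2.4, 4.3]
grip_width: -0.0003
```

```bash
python3 - <<'E'
from workcell import bot
from h import *
o=bot.get_obs();print(o['eef_pos'],o['ft_force'])
w=o['eef_pos'][:2]-[.58683,.05919];print(w@[.91076,.41295],w@[-.41295,.91076])
p,d=bot.camera("wrist")
cv2.imwrite(f"pics/f.png",p[:,:,::-1])
E
```

```text
[0.52803367 0.03017022 0.04804431] [-6.47286817 -2.40831273  4.34262438]
-0.06553305939926005 -0.0021501086053136126
```

View pics/f.png

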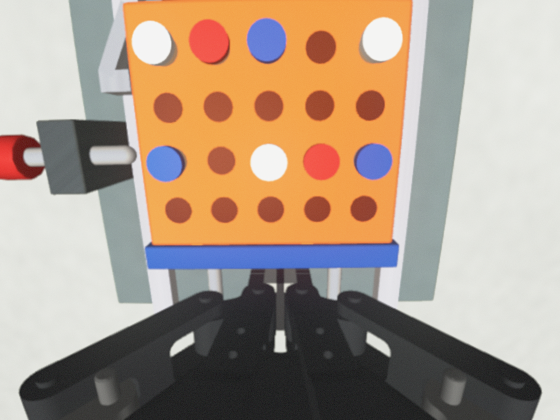

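{"api": "jog_arm", "payload": {
  "jaw": [1, 1, 1, 1, 1, 1, 1, 1],
  "linear": [
    [0, -0.002, 0],
    [0, -0.004, 0],
    [0, -0.006, 0],
    [0, -0.007, 0],
    [0, -0.008, 0],
    [0, -0.008, 0],
    [0, -0.008, 0],
    [0, -0.008, 0]
  ],
  "delta_rot": [
    [0, 0, 0],
    [0, 0, 0],
    [0, 0, 0],
    [0, 0, 0],
    [0, 0, 0],
    [0, 0, 0],
    [0, 0, 0],
    [0, 0, 0]
  ]
}}

```text
clock: 4.35
eef_pos: [0.5318, 0.032, 0.048]
tool_rot: [0.839, -0.544, -0.004, 0.005]
ft_force: [-13.7, -6.1, 11.2]
grip_width: -0.0002
```

```bash
python3 - <<'E'
from workcell import bot
from h import *
o=bot.get_obs();print(o['eef_pos'],o['ft_force'])
w=o['eef_pos'][:2]-[.58683,.05919];print(w@[.91076,.41295],w@[-.41295,.91076])
E
```

```text
[0.53183828 0.03198078 0.04801592] [-13.65069081  -6.14499628  11.19529813]
-0.06132030183720384 -0.0020722383710148093
```

{"api": "jog_arm", "payload": {
  "jaw": [1, 1, 1, 1, 1, 1, 1, 1],
  "linear": [
    [0, -0.001, 0],
    [0, -0.002, 0],
    [0, -0.003, 0],
    [0, -0.004, 0],
    [0, -0.004, 0],
    [0, -0.004, 0],
    [0, -0.004, 0],
    [0, -0.004, 0]
  ],
  "delta_rot": [
    [0, 0, 0],
    [0, 0, 0],
    [0, 0, 0],
    [0, 0, 0],
    [0, 0, 0],
    [0, 0, 0],
    [0, 0, 0],
    [0, 0, 0]
  ]
}}

```text
clock: 5.02
eef_pos: [0.532, 0.032, 0.048]
tool_rot: [0.839, -0.544, -0.006, 0.008]
ft_force: [-21.9, -9.2, 20.0]
grip_width: -0.0002
```

```bash
python3 - <<'E'
from workcell import bot
from h import *
o=bot.get_obs();print(o['eef_pos'],o['ft_force'])
w=o['eef_pos'][:2]-[.58683,.05919];print(w@[.91076,.41295],w@[-.41295,.91076])
p,d=bot.camera("wrist")
cv2.imwrite(f"pics/g.png",p[:,:,::-1])
p,d=bot.camera("top")
cv2.imwrite(f"pics/g2.png",cv2.resize(p[140:260,200:320,::-1],(600,600),interpolation=cv2.INTER_CUBIC))
E
```

```text
[0.53195315 0.03204275 0.04797409] [-21.92037167  -9.16821901  20.02030032]
-0.061190091700046544 -0.002063232410729263
```

View pics/g2.png

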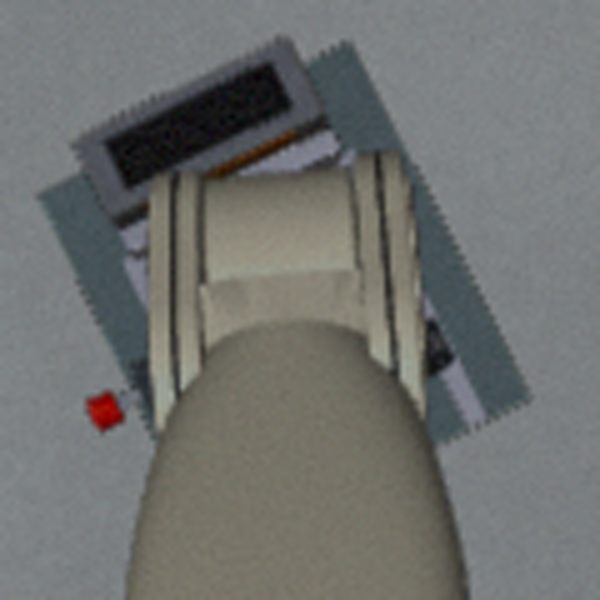

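The force rose to 24 N and the TCP didn't move, so the slide is against the stops. I'll back off straight.

{"api": "jog_arm", "payload": {
  "jaw": [1, 1, 1, 1, 1, 1, 1, 1],
  "linear": [
    [0, 0.035, 0],
    [0, 0.065, 0],
    [0, 0.09, 0],
    [0, 0.105, 0],
    [0, 0.11, 0],
    [0, 0.11, 0],
    [0, 0.11, 0],
    [0, 0.11, 0]
  ],
  "delta_rot": [
    [0, 0, 0],
    [0, 0, 0],
    [0, 0, 0],
    [0, 0, 0],
    [0, 0, 0],
    [0, 0, 0],
    [0, 0, 0],
    [0, 0, 0]
  ]
}}

```text
clock: 5.78
eef_pos: [0.4432, -0.009, 0.0488]
tool_rot: [0.84, -0.543, 0.001, -0.001]
ft_force: [-0.0, 0.0, -0.2]
grip_width: 0.0001
```

```bash
python3 - <<'E'
from workcell import bot
from h import *
import pickle
o=bot.get_obs();print(o['eef_pos'],o['tool_rot'],o['ft_force'])
c=bot.calibration("wrist");p,d=bot.camera("wrist")
pickle.dump((p,d,c),open("w2.pkl","wb"))
cv2.imwrite(f"pics/i.png",p[:,:,::-1])
E
```

```text
[ 0.44321128 -0.00904107  0.04883196] [ 8.39681061e-01 -5.43078232e-01  1.03265897e-03 -8.26917968e-04] [-0.01559906  0.01217973 -0.21134889]
```

View pics/i.png

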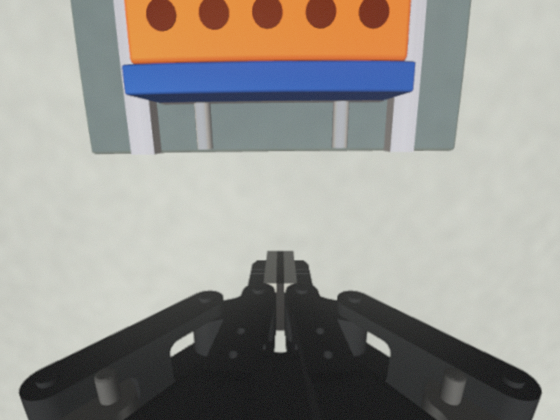

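```bash
python3 - <<'E'
from h import *; import pickle
p,d,c=pickle.load(open("w2.pkl","rb"))
for v,z in((92.5,.056),(152,.012)):
  w=atz(c,(270,v),z)[:2]-[.58683,.05919];print(w@[.91076,.41295],w@[-.41295,.91076])
E
```

```text
-0.07571060557189149 -0.0003933480863534976
-0.10057511177620451 0.0012360320848116165
```

{"api": "jog_arm", "payload": {
  "jaw": [1, 1, 1, 1, 1, 1, 1, 1],
  "linear": [
    [0, 0, -0.03],
    [0, 0, -0.07],
    [0, 0, -0.11],
    [-0.02, -0.008, -0.14],
    [-0.05, -0.02, -0.15],
    [-0.085, -0.034, -0.15],
    [-0.12, -0.048, -0.15],
    [-0.155, -0.061, -0.15]
  ],
  "delta_rot": [
    [0, 0, 0],
    [0, 0, 0],
    [0, 0, 0],
    [0, 0, -3],
    [0, 0, -7],
    [0, 0, -11],
    [0, 0, -15],
    [0, 0, -20]
  ]
}}

```text
clock: 6.5
eef_pos: [0.4343, 0.1594, 0.1991]
tool_rot: [0.922, -0.388, 0.001, -0.001]
ft_force: [0.7, 0.8, 0.4]
grip_width: 0.0003
```

{"api": "jog_arm", "payload": {
  "jaw": [1, 1, 1, 1, 1, 1, 1, 1],
  "linear": [
    [-0.03, -0.02, 0],
    [-0.06, -0.039, 0],
    [-0.09, -0.058, 0],
    [-0.12, -0.077, 0],
    [-0.14, -0.09, 0],
    [-0.149, -0.096, 0],
    [-0.149, -0.096, 0],
    [-0.149, -0.096, 0]
  ],
  "delta_rot": [
    [0, 0, -5],
    [0, 0, -10],
    [0, 0, -15],
    [0, 0, -20],
    [0, 0, -23],
    [0, 0, -25],
    [0, 0, -25],
    [0, 0, -25]
  ]
}}

```text
clock: 7.17
eef_pos: [0.3984, 0.3309, 0.1979]
tool_rot: [0.984, -0.18, -0.0, 0.001]
ft_force: [-0.0, -0.1, -0.5]
grip_width: 0.0002
```

```bash
python3 - <<'E'
from workcell import bot
from h import *
import pickle
o=bot.get_obs();print(o['eef_pos'],o['tool_rot'],o['ft_force'],o['joint_pos'])
c=bot.calibration("wrist");p,d=bot.camera("wrist")
pickle.dump((p,d,c),open("w3.pkl","wb"))
cv2.imwrite(f"pics/j.png",p[:,:,::-1])
p,d=bot.camera("top")
cv2.imwrite(f"pics/j2.png",cv2.resize(p[140:260,200:320,::-1],(600,600),interpolation=cv2.INTER_CUBIC))
E
```

```text
[0.39838267 0.33093135 0.19793622] [ 9.83578425e-01 -1.80480465e-01 -3.48568948e-05  5.31922919e-04] [-0.00450471 -0.05412604 -0.49345155] [ 6.93522178e-01  3.03555682e-01 -4.35164190e-02  1.22458546e+00
 -6.28415907e-04  2.62726866e+00]
```

View pics/j.png

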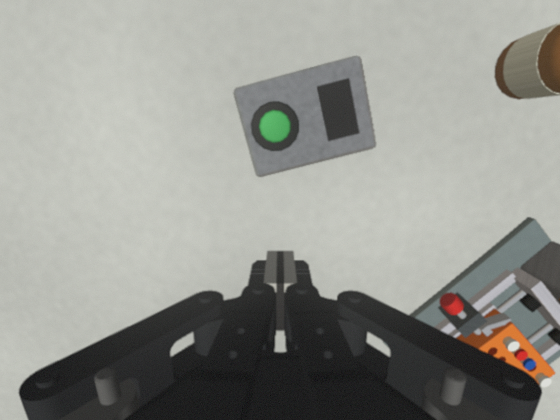

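View pics/j2.png

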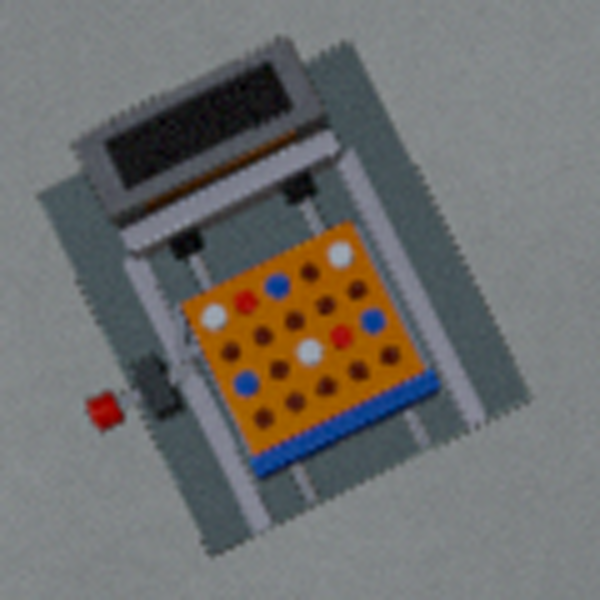

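The slide is latched at mid position with the knob back out. The key is at wrist pixel (274.5,126).

```bash
python3 - <<'E'
from h import *; import pickle
p,d,c=pickle.load(open("w3.pkl","rb"))
k=atz(c,(274.5,126),.058); print(k)
T=R.from_quat([.98358,-.18048,0,.0005]); print(T.inv().apply(k-[.39838,.33093,.19794]))
E
```

```text
[0.42081785 0.39996837 0.058     ]
[-0.00355997 -0.07264457  0.13986798]
```

{"api": "jog_arm", "payload": {
  "jaw": [1, 1, 1, 1, 1, 1, 1, 1],
  "linear": [
    [-0.002, -0.025, 0],
    [-0.0035, -0.055, 0],
    [-0.0035, -0.0725, 0.01],
    [-0.0035, -0.0725, 0.04],
    [-0.0035, -0.0725, 0.07],
    [-0.0035, -0.0725, 0.095],
    [-0.0035, -0.0725, 0.105],
    [-0.0035, -0.0725, 0.105]
  ],
  "delta_rot": [
    [0, 0, 0],
    [0, 0, 0],
    [0, 0, 0],
    [0, 0, 0],
    [0, 0, 0],
    [0, 0, 0],
    [0, 0, 0],
    [0, 0, 0]
  ]
}}

```text
clock: 7.93
eef_pos: [0.4199, 0.3969, 0.0905]
tool_rot: [0.983, -0.182, -0.002, 0.003]
ft_force: [-0.2, 0.0, 0.0]
grip_width: -0.0001
```

```bash
python3 - <<'E'
from workcell import bot
from h import *
o=bot.get_obs();print(o['eef_pos'],o['tool_rot'],o['ft_force'])
p,d=bot.camera("side")
cv2.imwrite(f"pics/k.png",cv2.resize(p[270:350,280:380,::-1],None,fx=6,fy=6,interpolation=cv2.INTER_CUBIC))
E
```

```text
[0.41990803 0.39685159 0.0905312 ] [ 0.98331516 -0.1818814  -0.00183743  0.00265902] [-0.20501171  0.03438017  0.02043814]
```

View pics/k.png

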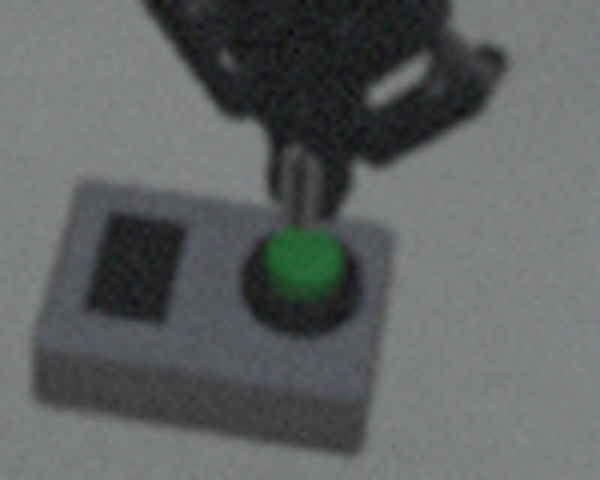

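{"api": "jog_arm", "payload": {
  "jaw": [1, 1, 1, 1, 1, 1, 1, 1],
  "linear": [
    [0, -0.002, 0.005],
    [0, -0.002, 0.01],
    [0, -0.002, 0.014],
    [0, -0.002, 0.017],
    [0, -0.002, 0.02],
    [0, -0.002, 0.023],
    [0, -0.002, 0.024],
    [0, -0.002, 0.024]
  ],
  "delta_rot": [
    [0, 0, 0],
    [0, 0, 0],
    [0, 0, 0],
    [0, 0, 0],
    [0, 0, 0],
    [0, 0, 0],
    [0, 0, 0],
    [0, 0, 0]
  ]
}}

```text
clock: 8.65
eef_pos: [0.4219, 0.4019, 0.0697]
tool_rot: [0.984, -0.181, 0.0, -0.0]
ft_force: [-0.6, -0.8, 4.8]
grip_width: -0.0001
```

```bash
python3 - <<'E'
from workcell import bot
from h import *
o=bot.get_obs();print(o['eef_pos'],o['tool_rot'],o['ft_force'])
p,d=bot.camera("side")
cv2.imwrite(f"pics/l.png",cv2.resize(p[270:350,280:380,::-1],None,fx=6,fy=6,interpolation=cv2.INTER_CUBIC))
E
```

```text
[0.42185044 0.40191973 0.06973863] [ 9.83553422e-01 -1.80616838e-01  2.99817358e-04 -3.64688705e-04] [-0.64965089 -0.77943692  4.78359909]
```

View pics/l.png

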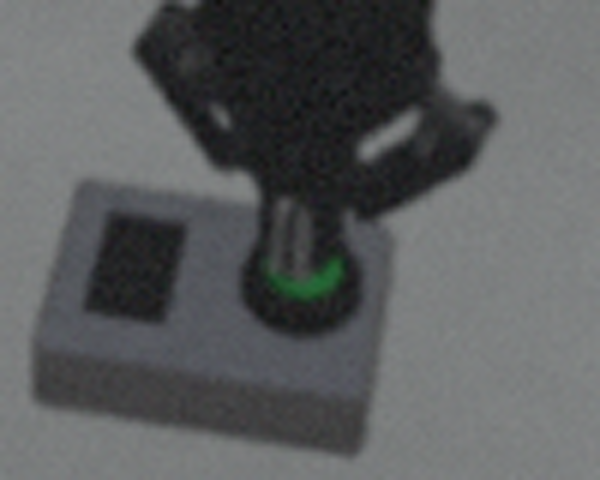

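{"api": "jog_arm", "payload": {
  "jaw": [1, 1, 1, 1, 1, 1, 1, 1],
  "linear": [
    [0, 0, 0.001],
    [0, 0, 0.002],
    [0, 0, 0.003],
    [0, 0, 0.004],
    [0, 0, 0.004],
    [0, 0, 0.004],
    [0, 0, 0.004],
    [0, 0, 0.004]
  ],
  "delta_rot": [
    [0, 0, 0],
    [0, 0, 0],
    [0, 0, 0],
    [0, 0, 0],
    [0, 0, 0],
    [0, 0, 0],
    [0, 0, 0],
    [0, 0, 0]
  ]
}}

```text
clock: 9.37
eef_pos: [0.4219, 0.402, 0.0688]
tool_rot: [0.984, -0.181, 0.001, -0.001]
ft_force: [-5.0, -4.8, 19.9]
grip_width: 0.0002
```

The force is now 20 N at a bottomed travel of about 6 mm. I'll retreat straight up.

{"api": "jog_arm", "payload": {
  "jaw": [1, 1, 1, 1, 1, 1, 1, 1],
  "linear": [
    [0, 0, -0.01],
    [0, 0, -0.03],
    [0, 0, -0.06],
    [0, 0, -0.09],
    [0, 0.03, -0.12],
    [0, 0.06, -0.13],
    [0, 0.075, -0.13],
    [0, 0.075, -0.13]
  ],
  "delta_rot": [
    [0, 0, 0],
    [0, 0, 0],
    [0, 0, 0],
    [0, 0, 0],
    [0, 0, 0],
    [0, 0, 0],
    [0, 0, 0],
    [0, 0, 0]
  ]
}}

```text
clock: 10.03
eef_pos: [0.3939, 0.3291, 0.1962]
tool_rot: [0.983, -0.182, -0.0, 0.0]
ft_force: [-0.5, -0.5, 0.6]
grip_width: -0.0004
```

```bash
python3 - <<'E'
from workcell import bot
from h import *
o=bot.get_obs();print(o['eef_pos'],o['ft_force'],o['joint_vel'].round(3))
p,d=bot.camera("side");a=cv2.resize(p[180:340,210:360],None,fx=3.5,fy=3.5,interpolation=cv2.INTER_CUBIC)
cv2.imwrite("pics/m1.png",a[:,:,::-1])
p,d=bot.camera("top");cv2.imwrite("pics/m2.png",p[:,:,::-1])
E
```

```text
[0.39388556 0.3291437  0.19619681] [-0.45764475 -0.52101492  0.58116547] [ 0.021  0.059  0.041 -0.031  0.018  0.02 ]
```

View pics/m1.png

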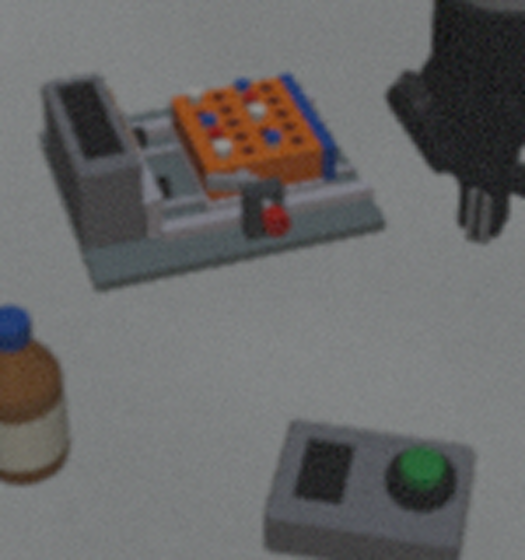

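View pics/m2.png

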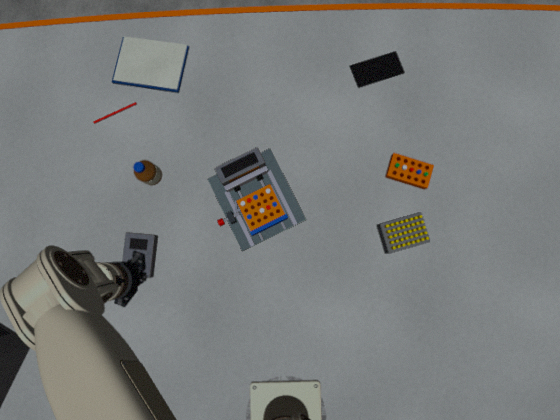

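The slide is latched, the key is up, the other items haven't moved, and the robot is clear. I'm handing in the job.

```bash
python3 -c "
from workcell import bot
print(bot.job_done())"
```

```text
the job is handed in; nothing more can be done
None
```

The job is done and handed in at about 10 s on the robot clock; no verdict was reported.

- **Pushing in:** I pushed the blue plate with the closed fingertips until the slide stopped. The horizontal push rose to about 24 N while the fingertips no longer moved, at the position expected for the end stops (about 65 mm of travel).
- **Latching:** I backed straight off and the slide sprang back and caught. The wrist camera put its travel at about 39 mm, and the knob was back at its starting place.
- **Start key:** I pressed the key about 6 mm down, to the bottom (about 20 N), and released it.
- **Last checks:** In the final images the slide is still latched and the key is up. The tip box, bottle and spare rack look unmoved, and the arm is clear.

**Disagreements:** Single-camera estimates of the key's position differed by up to about 6 mm. I used the wrist camera's value, which lay between the other two. There was also an upward force of up to 20 N on the tool while pushing the slide, probably friction of the fingertips on the plate. It had no visible effect.

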